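# Press change-over: file two format plates, hold the long one in the code reader

## Task

Take the two shorter format plates off the round stand, file each upright and fully down in the rack row cut to its own length, and let go of them. Then take the longest plate, find its frosted coded end by the small corner notch, and slide that end into the mouth of the sloping code reader with the label side up and the notch on the upper edge, fully home against the spring follower. Finish while still gripping it there, because the spring pushes it out when it is let go, and leave the bottle, carton, cup, spinner and marker where they are.

Things in the scene. Friction and masses are not known exactly. Their poses are not given: they have to be found in the camera images.
- plate_short: aluminium plate 60 mm long, 36 wide, 8 thick, 48 g, on a long edge in a stand channel. Origin: middle of its lower edge; x along it, z up. Coded end +x: 9x9 mm square notch through its upper (+x, +z) corner; its +y face is the label, a pale frosted field 21 mm long with etched dots. -x end and -y face plain. Label towards you, notched edge up: notch at upper left
- plate_middle: aluminium plate 80 mm long, 36 wide, 8 thick, 64 g, on a long edge in a stand channel. Origin: middle of its lower edge; x along it, z up. Coded end +x: 9x9 mm square notch through its upper (+x, +z) corner; its +y face is the label, a pale frosted field 21 mm long with etched dots. -x end and -y face plain. Label towards you, notched edge up: notch at upper left
- plate_long: aluminium plate 100 mm long, 36 wide, 8 thick, 65 to 105 g, on a long edge in a stand channel. Origin: middle of its lower edge; x along it, z up. Coded end +x: 9x9 mm square notch through its upper (+x, +z) corner; its +y face is the label, a pale frosted field 21 mm long with etched dots. -x end and -y face plain. Label towards you, notched edge up: notch at upper left
- plate_long_code (a point): middle of the long plate's label: 17 mm from its coded end, on the +y face, 18 mm above the lower edge; axes as the plate's. The first 42 to 44 mm of the coded end go into the reader, so grip the last 40 mm of the plain end, pads on the two faces, on the upper half
- stand: round dark steel stand, 160 mm across, fixed, at any yaw; origin under its centre. Three parallel channels along its x, 46 mm apart (y = -46, 0, 46), floor at z = 10 mm, walls 13 mm high above it, 10.5 mm apart, open at the ends; one plate in each, in any order, within 3 mm of the middle
- rack: black filing rack, 40 mm deep (x), 307 long (y), 24 high, fixed, in front of the belt conveyor; origin under its centre. Three rows end to end along y, from -y (robot's right): 65, 85, 105 mm long inside, for the 60, 80, 100 mm plates, either way round. Floor z = 8 mm; 10.5 mm wide below z = 19 mm, flared above to 19.5 mm. The long row stays empty
- row_short (a point): middle of the floor of the 65 mm row; axes as the rack's, the row runs along y
- row_middle (a point): middle of the floor of the 85 mm row; axes as the rack's, the row runs along y
- reader_head: sloping head of the fixed grey code reader, right of the robot and facing it. Origin: centre of the mouth of its tunnel, 215 mm up. The plate goes in along the head's -y, its notched edge to the head's +z (45 degrees up, back towards the robot), its label to +x (45 degrees up, away from the robot): fingers point ahead and down at 45 degrees, along -z
- reader_window (a point): point under the middle of the reader's glass window, 25 mm inside the mouth, where the middle of the label belongs; axes as the head's. Tunnel 11 mm (x) by 40 mm (z), flared to 22 by 51 mm over the 8 mm before the mouth. The reader's camera stands over the window, up to 70 mm to +x; the space before the mouth (+y) is free; the heaped bowls mid-table are 185 mm tall
- follower (a joint): spring slider in the tunnel, m: 0 when empty, its face 30 mm in; the plate pushes it along the head's -y. 0.014 fully home, where the notch's shoulder meets a fixed key in the tunnel's +z corner (the key begins 35 mm in, so any other end or side stops at 0.005). Spring 2 N at 0, 4 N at 0.014
- oil_bottle: bystander, sizes in mm: dropper oil bottle, 49 mm across, 150 tall, red tip; origin under its centre
- bearing_carton: bystander, sizes in mm: small pale carton, 60x85x45; origin under its centre
- measuring_cup: bystander, sizes in mm: open steel cup, 54 across, 70 tall; origin under its centre
- spinner_a: bystander, sizes in mm: six-armed fidget spinner lying flat, 82x94x15; origin under its centre
- marker: bystander, sizes in mm: felt marker lying flat, 16x122x16; origin under its centre

How it is judged:
By the outcome, as a careful person would: the job done as asked, in the order asked, and still so for the second after the job is handed in, while the arm keeps its last pose, push and grip.
It also fails if it takes over 69 s, if anything falls off the work surface, if the arm or the gripper's body presses on something with over 40 N, if the wrist force passes 120 N, or if a joint passes its speed limit or range.

## Robot

A 6-joint arm with a two-finger parallel gripper is mounted at the origin on a cart in front of the work surface, level with it; the furniture and walls round the work are solid. World frame = base frame: x ahead of the robot, y to its left, z up, the work surface at z = 0. Lengths are in mm, angles in degrees, forces in N, time in s.
With the tool pointing down it reaches from about 325 to 925 mm from the base axis. Payload 3.1 kg.
Tool frame: the origin (TCP) lies at the very end of the fingers, on their centre line; the grasp point (between the pads) lies grasp_offset behind it (grasp_offset is the distance from the TCP to the grasp point, in mm); z points along the fingers, y is the line along which they close (so a half turn about z gives the same grasp; the last joint's range is limited). The gripper opens to 85 mm and grips with 20 to 120 N. Pads are 22 mm wide; open, the fingers measure 114 mm over their backs; the gripper's body (76 mm by 85 mm) begins 54 mm behind the grasp point. The pads swing forward as they close: fully open they stand 13 mm farther back than shut.
Start: joints at [-69.855, 12.427, 92.441, -0, 75.132, -6.429], TCP at [279.615, -558.976, 231.3] pointing down, gripper open.
Joint ranges: [-157.48, 157.48], [-44.54, 120.13], [17.64, 146.25], [-64.5, 244.5], [7.68, 150.69], [-147.95, 147.95]. Speed limits (degrees/s): [159.86, 159.86, 180, 180, 180, 180].

## Interface

Orientations are given as [roll, pitch, yaw] about the fixed x, y, z axes, in that order (R = Rz(yaw) Ry(pitch) Rx(roll)).
In Python, from station import * gives the robot as it stands. Calls block until the motion is done:
- goto(position, orientation): joint-space move of the TCP to a pose.
- move_l(position, attitude=None, speed=150): straight line of the TCP; attitude=None keeps the orientation; speed is the mean speed in mm/s.
- move_j(angles): joint-space move.
- grip(opening, squeeze=None): finger opening in mm; squeeze is the grip in N (None keeps the last); returns when the fingers have stopped.
- wait(seconds).
- solve_ik(position, orientation): joint angles nearest the present ones, or None.
- get_obs(): the state.
- get_image(name): name is "scene" or "side" or "wrist"; returns the picture (384x512x3 uint8, red, green, blue); there is no depth.
- get_calibration(name): a dict with "fx", "fy", "cx", "cy" (pixels), "R" (3x3) and "t" (3): a world point X has camera coordinates R X + t; the wrist camera has in their place "mount" (4x4, takes a point from camera to tool coordinates, whose origin is the TCP and whose axes are the flange's). Camera axes: x right, y down, z forward; pixel columns grow to the right and rows downward; lengths in mm; the calibration is good to about 2 mm. A picture is of the moment at which its call begins: read the wrist's pose just before it. get_calibration takes no time and is no camera call.
A pose or a line that the arm cannot do raises Unreachable and nothing moves.
- sign_off(): hands the job in; it is judged then, once.
Trained networks look in the newest picture that a camera, given by its name, has taken for a name from the list of things; names that differ only in an ending like _2 or _b are one class to them, and where a whole thing is asked for, a point or a joint stands for the part that bears it (a point fixed in the world has none). Each returns a list of dicts, best first, with "score" (0 to 1); they miss things now and then, are a little off and sometimes report something else, mostly with a low value. They report only what shows in the picture. A call takes as long as a camera call.
- spot_in(name, camera): "extent" ([centre column, centre row, width, height] in pixels, round what is visible of it).
- regions_of(name, camera): "region" (384x512 bool, what is visible of it) and "extent" ([centre column, centre row, width, height] in pixels, round what is visible of it).
The state is a dict: "t": time; "joint_pos": joint angles; "qvel": joint speeds; "effort": joint torques, N m; "tcp_pos": TCP position; "ee_rot": TCP orientation; "wrist_force": force on the tool from outside, world axes, zero at the start; "moment": the same for the moment, N m; "grip_width": finger opening in mm; "grip_force": force on a finger pad.
Only numpy, scipy, OpenCV 4.12 (cv2) and the standard library are available. Lean on these libraries where they do the work, as an engineer would, in place of code of your own. Each camera call takes 0.05 s, during which the arm holds its last target. There are 200 camera calls.

## Working session

There is one attempt and no reset: what is moved stays moved. The work goes in short steps, each a Python script; the robot and the scene stay as the last script left them, time stands still between calls to the robot, and variables do not carry over. Pictures are saved under pics/ and viewed, at most 10 in all, crops included, and the job is handed in when it is done.

```bash
ls; mkdir -p pics; python3 - <<'E'
from station import *
import cv2, numpy as np
o=get_obs(); print({k:o[k] for k in ('t','tcp_pos','ee_rot','grip_width')})
try: print(grasp_offset)
except Exception as e: print(e)
for c in ('scene','side','wrist'):
    im=get_image(c); cv2.imwrite(f'pics/{c}0.png',im[:,:,::-1])
    K=get_calibration(c); print(c,{k:np.round(v,3).tolist() for k,v in K.items()})
    for n in ('plate_short','plate_middle','plate_long','stand','rack','reader_head','oil_bottle','bearing_carton','measuring_cup','spinner_a','marker','plate_long_code'):
        print(n,[(round(r['score'],2),np.round(r['extent']).tolist()) for r in spot_in(n,c)[:3]])
a=cv2.imread('pics/scene0.png');b=cv2.imread('pics/side0.png')
E
```

```text
pics
{'t': 0.0, 'tcp_pos': array([ 279.32782178, -558.1925167 ,  229.96411574]), 'ee_rot': array([-1.79863294e+02, -1.56231746e-02,  2.65719647e+01]), 'grip_width': 85.43116685154028}
18.700000000000003
scene {'fx': 360.904, 'fy': 360.904, 'cx': 250.762, 'cy': 188.051, 'R': [[0.432, -0.902, -0.016], [-0.445, -0.198, -0.873], [0.784, 0.384, -0.487]], 't': [-133.705, 351.296, 906.644]}
plate_short []
plate_middle []
plate_long []
stand []
rack []
reader_head [(0.95, [428.0, 201.0, 44.0, 37.0])]
oil_bottle [(0.64, [147.0, 180.0, 15.0, 35.0])]
bearing_carton [(0.74, [145.0, 209.0, 24.0, 18.0])]
measuring_cup [(0.84, [353.0, 210.0, 17.0, 24.0])]
spinner_a [(0.6, [352.0, 272.0, 30.0, 26.0])]
marker [(0.57, [400.0, 290.0, 43.0, 1.0]), (0.19, [428.0, 201.0, 42.0, 35.0])]
plate_long_code []
side {'fx': 435.388, 'fy': 435.388, 'cx': 263.989, 'cy': 184.66, 'R': [[-1.0, 0.023, 0.013], [0.004, 0.643, -0.766], [-0.026, -0.766, -0.642]], 't': [483.404, 63.804, 1872.781]}
plate_short [(0.62, [289.0, 244.0, 6.0, 16.0])]
plate_middle [(0.63, [262.0, 248.0, 10.0, 17.0])]
plate_long [(0.54, [276.0, 245.
[... 210 characters left out ...]
.0, 12.0])]
oil_bottle [(0.79, [268.0, 307.0, 14.0, 32.0])]
bearing_carton [(0.97, [298.0, 288.0, 32.0, 36.0])]
measuring_cup []
spinner_a []
marker []
plate_long_code [(0.52, [277.0, 244.0, 8.0, 20.0])]
wrist {'fx': 323.685, 'fy': 323.685, 'cx': 253.583, 'cy': 192.369, 'mount': [[0.001, -0.958, -0.285, 72.64], [1.0, 0.001, -0.001, 1.301], [0.001, -0.285, 0.958, -141.363], [0.0, 0.0, 0.0, 1.0]]}
plate_short []
plate_middle []
plate_long []
stand []
rack []
reader_head []
oil_bottle []
bearing_carton []
measuring_cup []
spinner_a [(0.88, [69.0, 16.0, 81.0, 32.0]), (0.72, [176.0, 61.0, 116.0, 16.0])]
marker [(0.65, [177.0, 60.0, 120.0, 14.0])]
plate_long_code [(0.38, [70.0, 15.0, 77.0, 29.0])]
```

View pics/scene0.png

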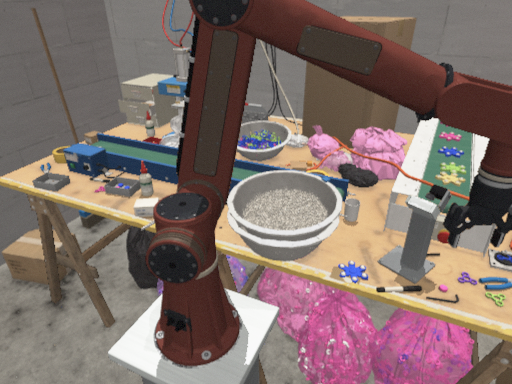

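View pics/side0.png

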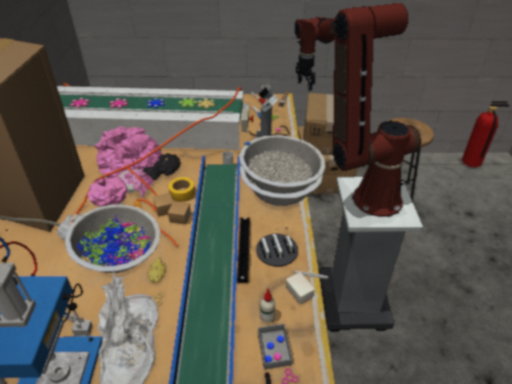

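The scene view shows the bowls mid-table at about (285,210) and the reader at (415,235). The side view shows the stand with three plates at (277,249), the rack at (244,251), the bowls at (280,165) and the reader at (266,110).

```bash
cat > h.py <<'E'
from station import *
import numpy as np, cv2
from scipy.spatial.transform import Rotation as Ro
def rot(rpy): return Ro.from_euler('xyz',rpy,degrees=True).as_matrix()
def rpy(R): return Ro.from_matrix(R).as_euler('xyz',degrees=True)
def cam(name,obs=None):
    """K, R, t with Xc = R X + t"""
    c=get_calibration(name); K=np.array([[c['fx'],0,c['cx']],[0,c['fy'],c['cy']],[0,0,1]])
    if name!='wrist': return K,np.array(c['R']),np.array(c['t'])
    o=obs or get_obs(); T=np.eye(4); T[:3,:3]=rot(o['ee_rot']); T[:3,3]=o['tcp_pos']
    M=np.linalg.inv(T@np.array(c['mount'])); return K,M[:3,:3],M[:3,3]
def onplane(px,z,C):
    K,R,t=C; px=np.atleast_2d(px); d=(R.T@np.linalg.inv(K)@np.c_[px,np.ones(len(px))].T).T
    c=-R.T@t; return c+d*((z-c[2])/d[:,2])[:,None]
def proj(X,C):
    K,R,t=C; p=(K@(R@np.atleast_2d(X).T+t[:,None])).T; return p[:,:2]/p[:,2:]
def shot(name,fn=None):
    o=get_obs(); im=get_image(name)
    if fn: cv2.imwrite(f'pics/{fn}.png',im[:,:,::-1])
    return im,cam(name,o)
E
python3 - <<'E'
from h import *
S=cam('side')
for n,p,z in (('stand',(277,249),15),('rack',(244,251),20),('reader',(268,100),215),('bottle',(268,320),0),('carton',(298,295),20),('bowl',(280,165),150)):
    print(n,onplane(p,z,S).round())
C=cam('scene'); print('reader scene',onplane((428,201),215,C).round(), 'bowl',onplane((285,205),185,C).round())
st=onplane((277,249),15,S)[0]
for yaw in (0,45,90,-90,180):
    for z in (230,260,):
        print(yaw,z,solve_ik([st[0]-0,st[1],z],[180,0,yaw]))
E
```

```text
stand [[442. 290.  15.]]
rack [[565. 303.  20.]]
reader [[ 456. -478.  215.]]
bottle [[484. 582.   0.]]
carton [[380. 500.  20.]]
bowl [[418. -50. 150.]]
reader scene [[ 493. -466.  215.]] bowl [[356. -93. 185.]]
0 230 [ 2.57067324e+01  6.68754249e-01  1.05510654e+02 -2.54444375e-14
  7.38205916e+01  1.15706732e+02]
0 260 [ 2.57067324e+01 -7.70075945e-01  1.03670295e+02 -2.54444375e-14
  7.70997813e+01  1.15706732e+02]
45 230 [ 2.57067324e+01  6.68754249e-01  1.05510654e+02 -2.54444375e-14
  7.38205916e+01  7.07067324e+01]
45 260 [ 2.57067324e+01 -7.70075945e-01  1.03670295e+02 -2.54444375e-14
  7.70997813e+01  7.07067324e+01]
90 230 [ 2.57067324e+01  6.68754249e-01  1.05510654e+02 -2.54444375e-14
  7.38205916e+01  2.57067324e+01]
90 260 [ 2.57067324e+01 -7.70075945e-01  1.03670295e+02 -2.54444375e-14
  7.70997813e+01  2.57067324e+01]
-90 230 None
-90 260 None
180 230 [ 25.70673243   0.66875425 105.51065419   0.          73.82059156
 -64.29326757]
180 260 [ 25.70673243  -0.77007594 103.67029461   0.          77.09978133
 -64.29326757]
```

```bash
python3 - <<'E'
from h import *
o=get_obs(); p=o['tcp_pos'].copy(); p[2]=400
print(solve_ik(p,o['ee_rot']))
goto(p,o['ee_rot'])
goto([460,300,270],[180,0,180])
im,C=shot('wrist','w1'); o=get_obs(); print(o['t'],o['tcp_pos'],o['ee_rot'])
for n in ('plate_short','plate_middle','plate_long','plate_long_code','stand','rack','bearing_carton','oil_bottle'):
    print(n,[(round(r['score'],2),np.round(r['extent'],1).tolist(),onplane(r['extent'][:2],15,C)[0].round().tolist()) for r in spot_in(n,'wrist')[:3]])
cv2.imwrite('pics/w1b.png',cv2.resize(im[:,:,::-1],(768,576),interpolation=cv2.INTER_CUBIC))
E
```

```text
[-6.98541414e+01  7.77216342e+00  8.00563953e+01  1.66886650e-04
  9.21686632e+01 -6.42806820e+00]
5.8167 [460.5123615  299.4574546  270.12834466] [-1.79997437e+02  1.79628355e-02  1.79930722e+02]
plate_short [(0.68, [228.6, 107.8, 55.4, 18.1], [402.0, 269.0, 15.0]), (0.58, [236.6, 236.6, 238.8, 39.2], [568.0, 276.0, 15.0])]
plate_middle [(0.86, [246.0, 182.1, 64.7, 27.1], [493.0, 289.0, 15.0])]
plate_long [(0.76, [236.9, 147.7, 85.2, 29.2], [449.0, 278.0, 15.0])]
plate_long_code [(0.69, [238.3, 237.9, 234.0, 39.6], [570.0, 278.0, 15.0]), (0.59, [235.9, 146.6, 81.1, 27.5], [448.0, 277.0, 15.0])]
stand [(0.58, [239.5, 140.0, 126.8, 126.2], [440.0, 281.0, 15.0])]
rack [(0.87, [239.6, 236.9, 237.5, 37.0], [568.0, 280.0, 15.0])]
bearing_carton [(0.68, [239.9, 140.8, 125.4, 129.5], [441.0, 282.0, 15.0]), (0.57, [406.9, 82.4, 101.9, 92.3], [373.0, 477.0, 15.0])]
oil_bottle [(0.87, [474.7, 186.8, 73.2, 61.9], [499.0, 580.0, 15.0])]
```

View pics/w1b.png

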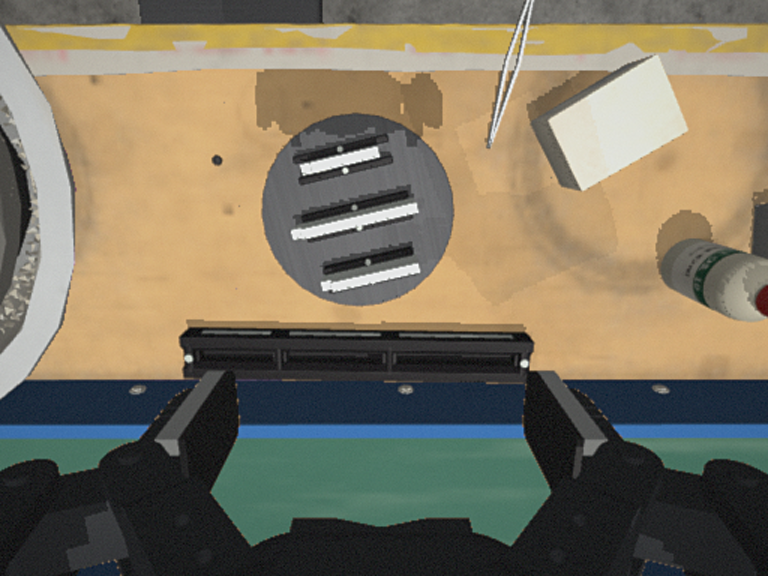

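The wrist picture (1.5x) shows the stand centre at (358,208) with the short plate at (340,160), the long at (355,221) and the middle at (370,277). The rack spans (189..524, 360), with its short row on the left (-y). I'll get precise plate edges and enlarge the ends to find the notches.

```bash
cat >> h.py <<'E'
def tops(im,C,z=46,thr=180):
    g=im.min(axis=2); out=[]
    n,l,s,c=cv2.connectedComponentsWithStats((g>thr).astype(np.uint8))
    for i in range(1,n):
        if not 60<s[i][4]<4000: continue
        r=np.argwhere(l==i)[:,::-1].astype(float); X=onplane(r,z,C)[:,:2].astype(np.float32)
        (cx,cy),(w,h),a=cv2.minAreaRect(X)
        if w<h: w,h,a=h,w,a+90
        if 45<w<115 and h<20: out.append((round(cx,1),round(cy,1),round(w,1),round(h,1),round((a+90)%180-90,1)))
    return out
E
python3 - <<'E'
from h import *
im,C=shot('wrist'); 
for t in (150,180,210): print(t,tops(im,C,thr=t))
g=im[85:205,185:290,::-1]; cv2.imwrite('pics/c1.png',cv2.resize(g,None,fx=5,fy=5,interpolation=cv2.INTER_NEAREST))
b=im[220:262,110:370,::-1]; b=cv2.convertScaleAbs(b,alpha=2.5,beta=20);b=cv2.resize(b,None,fx=3,fy=3)
a=cv2.resize(g,None,fx=3.6,fy=3.6,interpolation=cv2.INTER_NEAREST)
o=np.zeros((a.shape[0]+b.shape[0],800,3),np.uint8); o[:a.shape[0],:a.shape[1]]=a; o[a.shape[0]:,:b.shape[1]]=b; cv2.imwrite('pics/c2.png',o)
# rack ends (screws) & dividers
print(onplane([(126,238.7),(349.3,242)],24,C).round(1))
r=regions_of('rack','wrist')[0]['region']; print(np.argwhere(r).min(0),np.argwhere(r).max(0))
E
```

```text
150 [(315.3, 92.8, 70.2, 6.4, -90.0), (315.5, 253.3, 49.8, 6.4, -88.7), (399.7, 268.6, 57.9, 7.8, -76.8), (445.5, 278.7, 97.4, 10.7, -77.6), (488.5, 290.4, 77.9, 9.7, -78.9)]
180 [(341.3, 389.1, 93.5, 11.1, -9.6), (399.9, 268.6, 57.5, 7.6, -76.9), (445.6, 278.7, 97.0, 10.6, -77.5), (488.6, 290.3, 77.0, 9.2, -78.7)]
210 [(329.6, 387.8, 70.6, 3.2, -13.4), (334.4, 392.9, 78.6, 3.9, -12.5), (399.8, 268.5, 57.1, 7.2, -76.9), (445.5, 278.6, 96.6, 10.2, -77.6), (488.6, 290.5, 76.7, 8.8, -78.7)]
[[566.  132.9  24. ]
 [570.6 424.3  24. ]]
[218 119] [255 355]
```

View pics/c2.png

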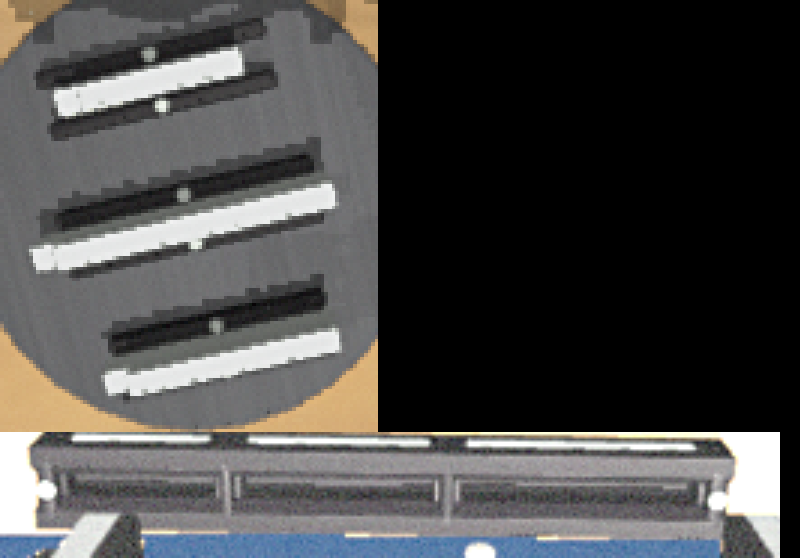

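All three plates carry the notch at their left (-y) end, so the label sides face away from the robot. I'll take a second measurement with the tool yawed as for grasping, so that any camera bias cancels.

```bash
python3 - <<'E'
from h import *
goto([520,262,330],[180,0,97]); wait(.3)
im,C=shot('wrist','w2'); 
for t in (150,190): print(t,tops(im,C,thr=t))
r=regions_of('rack','wrist')[0]; m=r['region'].astype(np.uint8); print(r['score'],r['extent'])
cs=max(cv2.findContours(m,0,2)[0],key=cv2.contourArea)
print(cv2.minAreaRect(onplane(cs[:,0,:].astype(float),24,C)[:,:2].astype(np.float32)))
# rectified rack view: 0.5 mm/px grid at z=19
import itertools
xs=np.arange(535,610,.5); ys=np.arange(110,450,.5)
def rect(z):
    X=np.array([[x,y,z] for x in xs for y in ys]); p=proj(X,C).astype(np.float32).reshape(len(xs),len(ys),2)
    return cv2.remap(im[:,:,::-1],p[...,0],p[...,1],cv2.INTER_CUBIC)
v=np.vstack([cv2.convertScaleAbs(rect(z),alpha=3,beta=20) for z in (24,8)])
sx=np.arange(380,530,.5); sy=np.arange(210,350,.5)
X=np.array([[x,y,46] for x in sx for y in sy]); p=proj(X,C).astype(np.float32).reshape(len(sx),len(sy),2)
s=cv2.remap(im[:,:,::-1],p[...,0],p[...,1],cv2.INTER_CUBIC)
s2=np.zeros((300,680,3),np.uint8); s2[:,:280]=s
cv2.imwrite('pics/c3.png',np.vstack([v,s2]))
E
```

```text
150 [(445.0, 278.8, 96.9, 8.2, -76.4), (489.2, 290.8, 77.4, 8.8, -75.8), (400.4, 268.7, 57.7, 9.1, -74.5), (325.8, 255.4, 49.7, 6.4, 89.8), (325.5, 95.1, 65.9, 5.7, 89.6)]
190 [(350.6, 392.5, 91.2, 10.6, -10.2), (442.2, 290.4, 71.8, 7.2, -76.8), (489.2, 290.6, 76.9, 7.9, -76.2)]
0.88 [294.6, 132.5, 65.1, 226.6]
((567.92236328125, 277.67059326171875), (304.61083984375, 42.11652755737305), 89.16084289550781)
```

View pics/c3.png

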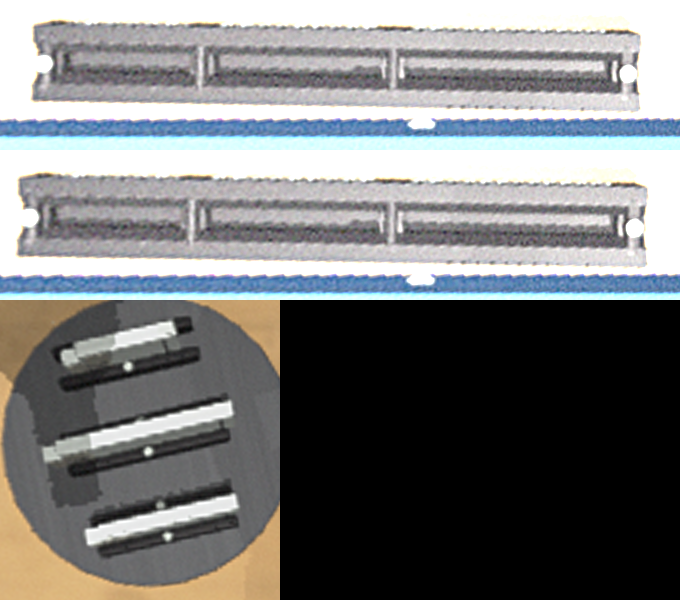

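The rectified view confirms the rack (about 307 mm long, centre (568,278), yaw -0.8°) with dividers at y≈210 and 306.5. That fits equal 13 mm walls, putting row_short at about y=170 and row_middle at y=258. Next is the short plate.

```bash
cat >> h.py <<'E'
def fo(s=''):
    o=get_obs(); print(s,round(o['t'],1),o['tcp_pos'].round(1),o['ee_rot'].round(1),'F',np.round(o['wrist_force'],1),'w',round(o['grip_width'],1),'gf',np.round(o['grip_force'],1)); return o
YS=103.3; YR=89.16
def rackpt(y): 
    d=np.array([0.0147,1.0]); return np.array([568.4,278.2])+d*y
def pick(xy,z=28,ap=90,force=40):
    goto([*xy,ap],[180,0,YS]); grip(30); move_l([*xy,z],speed=120); fo('down'); grip(0,force); fo('gripped')
def lift(z=95):
    p=get_obs()['tcp_pos']; move_l([p[0],p[1],z],speed=150)
def lower(xy,z,zs=50,sp=60):
    goto([*xy,95],[180,0,YR]); move_l([*xy,zs],speed=120); wait(.1); fo('above'); move_l([*xy,z],speed=sp); wait(.2); fo('in')
E
python3 - <<'E'
from h import *
fo(); grip(30); pick((400.4,267.6)); lift(); fo('lifted')
p=rackpt(-108); lower(p,26.0)
E
```

```text
7.9 [519.9 262.1 329.9] [-180.    0.   97.] F [0.8 0.8 0.4] w 85.4 gf 0.0
down 10.4 [400.8 267.8  28.3] [180.   -0.  103.3] F [ 0.  -0.4 -0.1] w 30.4 gf 0.0
gripped 10.8 [401.1 268.   29. ] [179.9  -0.  103.3] F [-0.4 -0.3  4. ] w 6.5 gf 42.1
lifted 11.4 [400.7 267.8  94.6] [-180.     0.   103.3] F [-0.6  0.4 -1.1] w 7.1 gf 41.6
above 12.8 [567.4 170.8  51.1] [179.9  -0.   89.2] F [ 0.6  0.  -0. ] w 6.9 gf 41.6
in 13.5 [567.  170.2  26.7] [-180.     0.    89.2] F [-2.9 -0.2  8.2] w 6.8 gf 43.3
```

```bash
python3 - <<'E'
from h import *
grip(16); fo('rel'); lift(95)
pick((489.1,289.4)); lift(); fo('lifted')
p=rackpt(-20); lower(p,26.0)
E
```

```text
rel 13.8 [566.3 170.   25.1] [-179.9    0.    89.2] F [-1.  -1.  -0.2] w 16.3 gf 0.0
down 16.0 [489.5 289.5  28.2] [180.   -0.  103.3] F [0.2 0.1 0.8] w 30.2 gf 0.0
gripped 16.3 [490.2 289.9  29.3] [179.9  -0.  103.3] F [-0.6 -0.5  2.4] w 6.4 gf 41.5
lifted 16.9 [489.6 289.7  94.5] [-180.     0.   103.3] F [ 0.   0.2 -1.3] w 7.0 gf 41.1
above 18.0 [568.6 258.7  50.9] [179.9  -0.   89.2] F [ 0.9 -0.1  0.8] w 6.7 gf 41.1
in 18.7 [568.4 258.3  26.7] [180.   -0.   89.2] F [-1.4 -1.3  7.1] w 7.1 gf 43.0
```

```bash
python3 - <<'E'
from h import *
grip(16); fo('rel'); lift(95)
goto([470,230,200],[180,0,103.3]); wait(.3)
im,C=shot('wrist'); fo()
print(tops(im,C,z=46,thr=150),tops(im,C,z=44,thr=150))
cv2.imwrite('pics/w3.png',cv2.resize(im[:,:,::-1],(768,576),interpolation=cv2.INTER_CUBIC))
E
```

```text
rel 19.0 [567.5 257.9  25. ] [-179.9    0.    89.2] F [ 0.5 -0.4 -0.5] w 15.9 gf 0.0
 20.6 [470.  229.9 198.8] [-179.9    0.   103.3] F [-0.2  0.2 -0.5] w 15.7 gf 0.0
[(445.0, 278.6, 96.7, 8.3, -76.7), (326.4, 251.5, 54.8, 7.1, -88.6), (567.3, 260.0, 76.7, 10.9, 86.5), (565.8, 174.4, 55.4, 10.6, 85.4), (326.4, 101.0, 64.8, 7.3, -89.3)] [(445.0, 278.4, 97.3, 8.4, -76.7), (325.6, 251.2, 55.2, 7.1, -88.6), (568.1, 259.8, 77.2, 11.0, 86.5), (566.5, 173.6, 55.8, 10.7, 85.4), (325.5, 99.7, 65.3, 7.4, -89.3)]
```

View pics/w3.png

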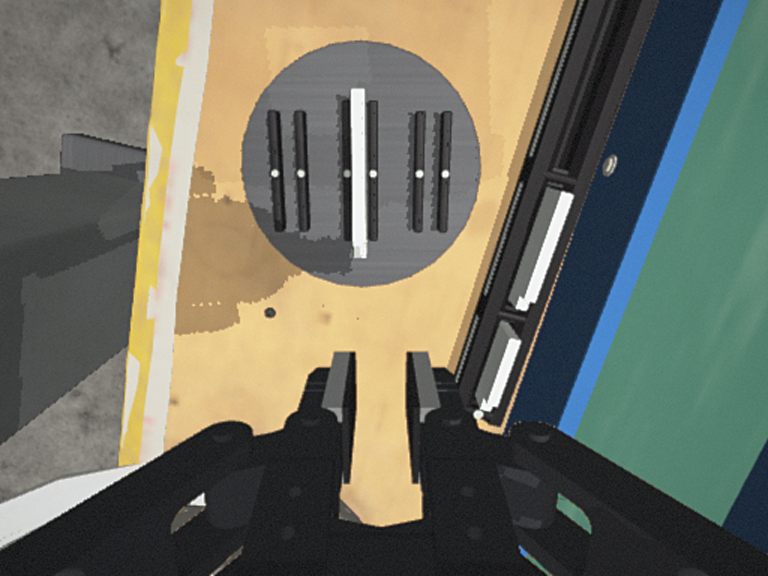

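Both short plates stand upright in their rows, short at (497,375) and middle at (545,250). The long plate's notch is at its lower end (358,255). I'll take the long plate and look at the reader.

```bash
python3 - <<'E'
from h import *
pick((438.5,306.8),z=28,force=75); lift(200); fo('lifted')
im,C=shot('wrist'); print(tops(im,C,z=get_obs()['tcp_pos'][2]+18,thr=150))
s,Cs=shot('scene','s2'); print('sc',[(r['score'],np.round(r['extent'])) for r in spot_in('reader_head','scene')[:2]])
d,Cd=shot('side','d2'); print('sd',[(r['score'],np.round(r['extent'])) for r in spot_in('reader_head','side')[:2]])
a=cv2.resize(s[170:290,350:480,::-1],None,fx=4,fy=4,interpolation=cv2.INTER_CUBIC)
b=cv2.resize(d[75:155,230:305,::-1],None,fx=3.7,fy=3.7,interpolation=cv2.INTER_CUBIC)
o=np.zeros((480,800,3),np.uint8); o[:,:520]=a; o[:b.shape[0],520:520+b.shape[1]]=b; cv2.imwrite('pics/c4.png',o)
E
```

```text
down 22.1 [438.8 306.9  28.2] [180.   -0.  103.3] F [-0.2 -0.1 -1.1] w 30.2 gf 0.0
gripped 22.5 [439.2 307.3  29.2] [179.9  -0.  103.3] F [-2.4 -0.6  5.3] w 6.3 gf 74.4
lifted 23.8 [438.3 306.8 198.6] [-179.9    0.   103.3] F [-0.2 -0.5 -0.9] w 6.4 gf 73.6
[(441.0, 296.6, 62.5, 7.4, -76.7)]
sc []
sd [(0.63, array([268., 102.,  20.,  22.]))]
```

View pics/c4.png

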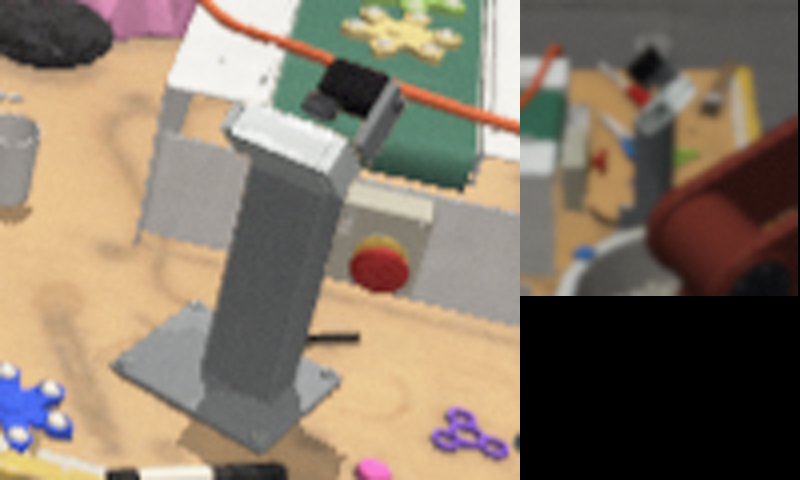

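The scene crop shows the silver sloping head at about (285,145) with its camera box at (355,85). The head runs roughly along world -y, mouth to the left. I'll go over it with the plate held and measure from there.

```bash
python3 - <<'E'
from h import *
lift(330)
goto([470,-485,420],[180,0,90]); wait(.3); fo()
im,C=shot('wrist','w4')
for r in regions_of('reader_head','wrist')[:2]:
    m=r['region'].astype(np.uint8); cs=max(cv2.findContours(m,0,2)[0],key=cv2.contourArea)
    print(r['score'],np.round(r['extent']),cv2.minAreaRect(onplane(cs[:,0,:].astype(float),230,C)[:,:2].astype(np.float32)))
cv2.imwrite('pics/w4b.png',cv2.resize(im[:,:,::-1],(768,576),interpolation=cv2.INTER_CUBIC))
S=np.sqrt(.5)
for th in (0,-20,-45):
    u=np.array([np.cos(np.radians(th)),np.sin(np.radians(th)),0]); Z=np.array([0,0,1.]); hz=(Z-u)*S; hx=(Z+u)*S; hy=np.cross(hz,hx)
    R=np.c_[hy,np.cross(-hz,hy),-hz]; p=np.array([470,-460,215])
    for d,e in ((36,0),(90,0),(100,120)): print(th,d,e,rpy(R).round(1),solve_ik(p+hy*d+hz*e,rpy(R)))
E
```

```text
28.1 [ 470.3 -484.6  420.1] [180.   0.  90.] F [-0.3 -0.2 -2.1] w 6.2 gf 73.6
0.67 [245. 148.  92. 110.] ((467.447998046875, -467.1632385253906), (93.44278717041016, 91.04320526123047), 65.50485229492188)
0 36 0 [135.   0.  90.] [-67.14394269   3.43413441 114.78026911  52.87472879  54.80786858
 -96.48366607]
0 90 0 [135.   0.  90.] [-64.42422741  -2.32132559 120.59065914  53.13997691  52.86101009
 -94.7523313 ]
0 100 120 [135.   0.  90.] [-74.87255979 -16.09681216 122.44708192  47.45112854  67.90610978
 -91.35978719]
-20 36 0 [135.   0.  70.] [-60.48818696  -2.18953539 120.46397029  51.28687394  36.0433035
 -76.36900019]
-20 90 0 [135.   0.  70.] [-54.81094416  -5.64842609 123.69069455  48.97935635  32.34599668
 -70.34296652]
-20 100 120 [135.   0.  70.] [-61.57641238 -24.67776322 128.43058832  39.90675312  47.00737474
 -61.79514294]
-45 36 0 [135.   0.  45.] [-48.50101666  -2.95407875 121.194777     8.49856173  16.98878217
 -10.60990709]
-45 90 0 [135.   0.  45.] [-41.51427579  -1.84462122 120.13099802  -8.48424496  16.94161546
  10.58736807]
-45 100 120 [135.   0.  45.] [-39.13728606 -19.96846169 125.27100329  -8.27865908  30.10746199
  11.32708725]
```

View pics/w4b.png

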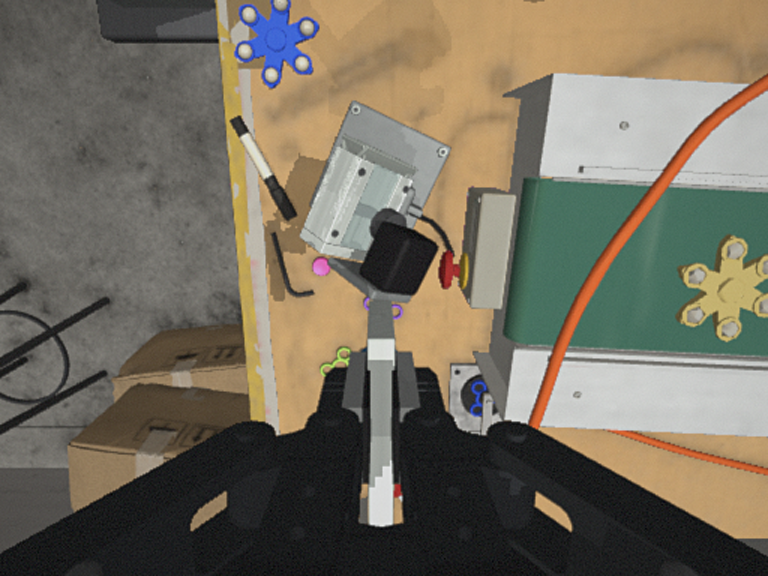

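The picture shows the head from above: mouth end toward upper right, about (375,160), the glass window at (385,190) and the reader camera at (400,255). The base's long edge gives u ≈ -18°. I'll look again in the insertion attitude.

```bash
cat >> h.py <<'E'
def head(th):
    s=np.sqrt(.5); a=np.radians(th); u=np.array([np.cos(a),np.sin(a),0]); Z=np.array([0,0,1.])
    hz=(Z-u)*s; hx=(Z+u)*s; hy=np.cross(hz,hx); return hx,hy,hz
def att(th):
    hx,hy,hz=head(th); return rpy(np.c_[hy,np.cross(-hz,hy),-hz])
E
python3 - <<'E'
from h import *
im=cv2.imread('pics/w4.png'); C=cam('wrist')
# base-plate edge directions at z~6
P=onplane(np.array([(310,240),(355,100),(451,146)])/1.5,6,C); d=P[1]-P[0]; e=P[2]-P[1]
print('yaw hy long edge',np.degrees(np.arctan2(d[1],d[0]))-90,'short edge',np.degrees(np.arctan2(e[1],e[0])),np.hypot(*d[:2]),np.hypot(*e[:2]))
o=onplane(np.array([(375,165)])/1.5,215,C)[0]; print(o)
th=-18; hx,hy,hz=head(th); a=att(th)
for ee in (200,140): print(ee,(o+hz*ee+hy*10).round(), solve_ik(o+hz*ee+hy*10,a))
goto(o+hz*200+hy*10,a); move_l(o+hz*140+hy*10,a,speed=120); wait(.3); fo()
im,C=shot('wrist','w5'); np.savez('w5.npz',R=C[1],t=C[2],K=C[0])
cv2.imwrite('pics/w5b.png',cv2.resize(im[40:380,70:450,::-1],(760,680),interpolation=cv2.INTER_CUBIC)[:590])
E
```

```text
yaw hy long edge -19.665137867530632 short edge -24.227991080931243 161.20273688517457 114.81405780492805
[ 466.86424717 -427.01359795  215.        ]
200 [ 335. -374.  356.] [-79.06160749 -29.20065599 125.20546417  42.83541874  65.5284432
 -72.98744114]
140 [ 376. -387.  314.] [-73.01820947 -22.40528225 125.40525129  44.10287776  56.35335133
 -73.53538178]
 30.1 [ 375.6 -387.3  314.8] [1.35e+02 1.00e-01 7.20e+01] F [ 0.   0.3 -0.5] w 6.0 gf 73.7
```

View pics/w5b.png

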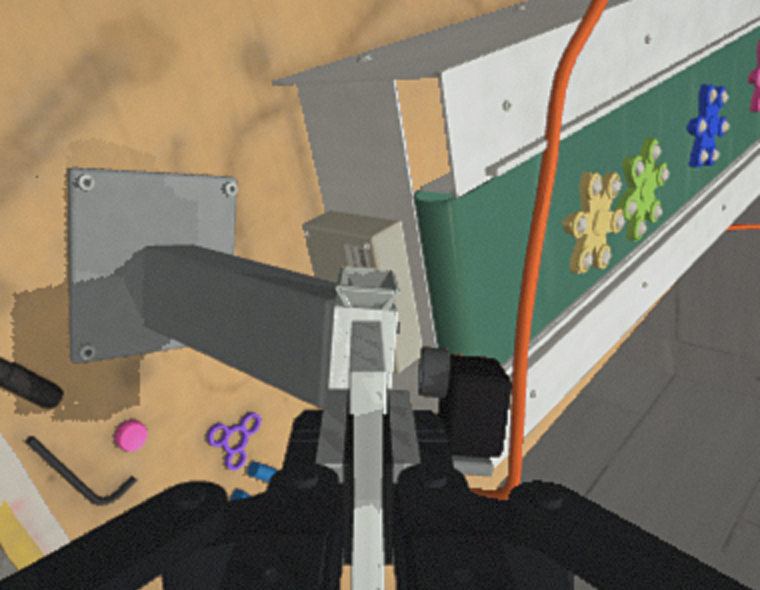

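The insertion-attitude view (crop = pixel·2 offset (70,40)) shows the flared mouth at about (368,280), the head top below it, and three base screws at (86,183), (230,188) and (87,352). I'll use those for yaw and origin.

```bash
python3 - <<'E'
from h import *
D=np.load('w5.npz'); C=(D['K'],D['R'],D['t'])
f=lambda L:np.array(L,float)/2+[70,40]
for z in (6,12):
    P=onplane(f([(86,183),(230,188),(87,352)]),z,C); a=P[1]-P[0]; b=P[0]-P[2]
    print(z,P.round(1).tolist(),'hx-side th',np.degrees(np.arctan2(a[1],a[0])),'hy th',np.degrees(np.arctan2(b[1],b[0]))-90,np.hypot(*a[:2]),np.hypot(*b[:2]))
o=onplane(f([(368,279.5)]),215,C)[0]; print('origin',o)
# edges of the bright head face near the mouth in w5, and model overlay residuals for several yaw
im=cv2.imread('pics/w5.png'); w4=cv2.imread('pics/w4.png')
from scipy.optimize import least_squares
obs=f([(338,288),(397,292),(343,268),(395,270)])
w=11.5; h=26
def pts(p):
    hx,hy,hz=head(p[2]); O=np.array([p[0],p[1],215]); return np.array([O-w*hx+h*hz,O+w*hx+h*hz,O-w*hx-h*hz,O+w*hx-h*hz])
r=least_squares(lambda p:(proj(pts(p),C)-obs).ravel(),[o[0],o[1],-20]); print(r.x,r.cost,r.fun.round(1))
for th in (-18,-21,-24):
    r=least_squares(lambda p:(proj(pts([*p,th]),C)-obs).ravel(),o[:2]); print(th,r.x,r.cost,r.fun.round(1))
    hx,hy,hz=head(th); O=np.array([*r.x,215]); 
    q=np.array([O-14*hx+24*hz,O-14*hx+24*hz-50*hy]); pp=proj(q,C); print('slope',(pp[1]-pp[0]),(pp*2-[140,80]).round())
E
```

```text
6 [[444.9, -378.5, 6.0], [540.0, -421.1, 6.0], [399.6, -477.1, 6.0]] hx-side th -24.131989198745334 hy th -24.65530311791602 104.16006436148521 108.49841262470783
12 [[442.8, -377.2, 12.0], [536.5, -419.1, 12.0], [398.2, -474.3, 12.0]] hx-side th -24.13198919874532 hy th -24.65530311791605 102.6292300355572 106.90381785009073
origin [ 470.58503806 -418.44164242  215.        ]
[ 470.77452378 -418.04284615  -23.2423338 ] 2.705985775591708 [ 1.2  0.2 -0.4 -0.   0.7 -0.4 -1.8  0.1]
-18 [ 470.90927999 -417.81326341] 10.90301036851415 [ 1.1  2.7 -0.4  0.8  0.8 -1.6 -1.7 -2.6]
slope [ 0.77395467 55.30155157] [[334. 292.]
 [336. 403.]]
-21 [ 470.83310877 -417.94194472] 4.217752652627726 [ 1.1  1.3 -0.4  0.3  0.7 -0.9 -1.7 -1. ]
slope [-1.46393705 56.28336448] [[334. 289.]
 [331. 402.]]
-24 [ 470.75444489 -418.07776032] 2.8797756665933067 [ 1.2 -0.2 -0.4 -0.1  0.7 -0.2 -1.8  0.5]
slope [-3.73491262 57.1021268 ] [[334. 286.]
 [327. 400.]]
```

```bash
cat >> h.py <<'E'
TH=-24.3; HX,HY,HZ=head(TH); HA=att(TH); O=np.array([470.7,-418.1,215])-8*HY
def hp(x,y,z): return O+x*HX+y*HY+z*HZ
def hf(s=''):
    o=get_obs(); d=o['tcp_pos']-O; F=np.array(o['wrist_force']); print(s,round(o['t'],1),'head pos',[round(float(d@v),1) for v in (HX,HY,HZ)],'F',[round(float(F@v),1) for v in (HX,HY,HZ)],'w',round(o['grip_width'],1),o['ee_rot'].round(1)); return o
E
python3 - <<'E'
from h import *
for q in ((0,110,140),(0,110,1),(0,36,1)): print(np.round(solve_ik(hp(*q),HA),1))
goto(hp(0,110,140),HA); move_l(hp(0,110,1),HA,speed=120); wait(.3); hf()
im,C=shot('wrist','w6')
# overlay predicted flare rim (red), throat (green), plate coded-end (blue)
v=im[:,:,::-1].copy(); v=cv2.resize(v,None,fx=3,fy=3,interpolation=cv2.INTER_CUBIC)
def poly(P,c): cv2.polylines(v,[np.round(proj(np.array(P),C)*3+1).astype(np.int32)],True,c,1)
poly([hp(a*11,8,b*25.5) for a,b in ((-1,-1),(1,-1),(1,1),(-1,1))],(0,0,255))
poly([hp(a*5.5,0,b*20) for a,b in ((-1,-1),(1,-1),(1,1),(-1,1))],(0,200,0))
poly([hp(a*4,30,b) for a,b in ((-1,-18),(1,-18),(1,18),(-1,18))],(255,0,0))
c=(proj(hp(0,8,0),C)[0]*3).astype(int); print(c)
y0=min(max(c[1]-300,0),1152-590);x0=c[0]-390; cv2.imwrite('pics/w6c.png',v[y0:y0+590,x0:x0+780])
E
```

```text
[-54.4 -33.6 132.2  30.2  44.8 -44.8]
[-47.  -10.  127.4  39.8  25.3 -53.5]
[-56.5  -6.8 124.6  47.4  30.7 -67.1]
 32.3 head pos [0.4, 110.0, 1.4] F [-0.1, 0.1, -0.2] w 5.7 [135.    0.   65.7]
[ 759 1236]
```

View pics/w6c.png

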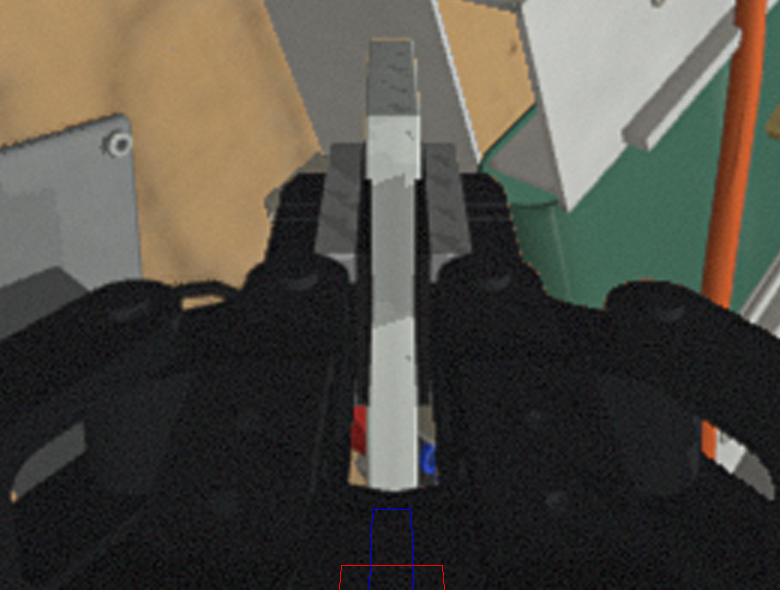

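The wrist view shows the plate straight between the pads (column about 393). The mouth is hidden behind the gripper, so I'll push in by steps and watch the forces.

```bash
python3 - <<'E'
from h import *
for d in (92,86,81,76,70,62,56):
    move_l(hp(0,d,1),HA,speed=40); wait(.15); o=hf(d)
    if np.linalg.norm(o['wrist_force'])>10: break
E
```

```text
92 33.1 head pos [-0.1, 92.1, 1.0] F [-0.8, -1.0, -0.8] w 6.2 [135.   -0.   65.7]
86 33.5 head pos [-0.0, 86.0, 1.0] F [-0.9, -0.1, -0.2] w 5.8 [135.   -0.   65.7]
81 34.0 head pos [-0.0, 81.0, 1.0] F [-0.6, -0.0, -1.2] w 5.8 [135.   -0.   65.7]
76 34.4 head pos [-0.1, 76.0, 1.0] F [-0.5, -0.4, -1.1] w 6.0 [135.   -0.   65.7]
70 34.9 head pos [-0.1, 70.0, 1.0] F [-0.9, -0.4, -1.0] w 6.1 [135.   -0.   65.7]
62 35.4 head pos [-0.1, 62.0, 1.0] F [-1.1, -0.8, -0.6] w 6.1 [135.   -0.   65.7]
56 35.8 head pos [-0.0, 56.0, 1.0] F [-1.1, -0.5, 0.2] w 6.4 [135.   -0.   65.7]
```

```bash
python3 - <<'E'
from h import *
for d in (52,50,48,46,44,42,40,38,37,36,35):
    move_l(hp(0,d,1),HA,speed=30); wait(.15); o=hf(d)
    if np.linalg.norm(o['wrist_force'])>10: break
E
```

```text
52 36.2 head pos [-0.1, 52.0, 1.0] F [-1.6, -0.6, -0.1] w 6.1 [135.   -0.   65.7]
50 36.6 head pos [-0.2, 50.2, 1.0] F [-0.0, 0.6, -0.9] w 6.0 [135.   -0.   65.7]
48 37.0 head pos [-0.1, 48.2, 1.0] F [-1.0, 2.5, -0.8] w 6.3 [135.   -0.   65.7]
46 37.4 head pos [-0.2, 46.1, 1.0] F [-1.4, 2.8, -1.3] w 6.2 [135.   -0.   65.7]
44 37.8 head pos [-0.1, 44.1, 1.0] F [-1.0, 2.4, -0.8] w 6.0 [135.   -0.   65.7]
42 38.2 head pos [-0.1, 42.1, 1.0] F [-0.4, 3.3, -1.0] w 6.3 [135.   -0.   65.7]
40 38.6 head pos [-0.1, 40.1, 1.0] F [-1.2, 2.9, -1.1] w 6.2 [135.   -0.   65.7]
38 39.0 head pos [-0.1, 38.1, 1.0] F [-0.7, 3.7, -1.3] w 6.0 [135.   -0.   65.7]
37 39.4 head pos [-0.1, 37.0, 1.0] F [-1.3, 3.9, -0.6] w 6.0 [135.   -0.   65.7]
36 39.8 head pos [-0.1, 36.3, 1.0] F [-2.2, 4.9, -0.8] w 6.0 [135.   -0.   65.7]
35 40.2 head pos [-0.3, 36.3, 0.9] F [-1.0, 6.8, 0.6] w 6.2 [ 1.35e+02 -1.00e-01  6.58e+01]
```

The spring engaged at about 50 mm and there is a hard stop at 36.3 mm. That is the full 14 mm of travel, so the notch is on the key. I'll add a small preload and hand in.

```bash
python3 - <<'E'
from h import *
move_l(hp(0,34,1),HA,speed=30); wait(.4); hf('push'); wait(.5); o=hf('hold'); print(o['grip_force'])
im,C=shot('side'); 
print([(n,[(round(r['score'],2),np.round(r['extent']).tolist()) for r in spot_in(n,'side')[:1]]) for n in ('plate_short','plate_middle','oil_bottle','bearing_carton')])
if np.linalg.norm(o['wrist_force'])<25: print(sign_off())
E
```

```text
push 40.9 head pos [-0.3, 36.2, 0.9] F [-0.4, 9.7, 1.5] w 6.0 [135.1  -0.2  65.9]
hold 41.4 head pos [-0.3, 36.2, 0.9] F [0.2, 9.1, 1.8] w 6.4 [135.1  -0.2  65.9]
73.97507071495056
[('plate_short', []), ('plate_middle', [(0.25, [265.0, 94.0, 11.0, 15.0])]), ('oil_bottle', [(0.73, [267.0, 305.0, 14.0, 34.0])]), ('bearing_carton', [(0.79, [300.0, 288.0, 26.0, 30.0])])]
the job is handed in; nothing more can be done
None
```

I handed the job in at about 41 s: both short plates are filed upright in their own rows, and the long plate's notched end is held in the reader at the hard stop, after the full 14 mm of spring travel.

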